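# Hold the easel back down in a picture frame while it is fastened

## Task

The picture frame lies face down on its mat and its loose easel back lies beside it. Swing both brass catches right back along the rails, then fit the back into the frame's recess, leg side up and with the leg's brass hinge at the end that has the saw-tooth hanger, and press it down against the sprung plate with a steady push of about 10 newtons (a kilo's weight, never so hard that the glass under it breaks). Finish while still holding it down like that, flat and below the rails, so that I can turn the catches over it; leave the stock round about where it is.

Things in the scene. Friction and masses are not known exactly. Their poses are not given: they have to be found in the camera images.
- frame: Pale oak picture frame, face down on a grey mat (230 x 190 x 3 mm); it does not move. Frame outside 204 (x) x 164 (y) mm; its rails are 24 mm wide and their upward (back) face is 33 mm above the table. The recess inside measures 156 (x) x 116 (y) mm. Origin on the table under the centre of the recess; x along the long side towards the rail with the brass saw-tooth hanger (the frame's top end), z up.
- frame_hanger (a point): Middle of the saw-tooth hanger, on the back face of the frame's top rail, 90 mm along the frame's x from its centre.
- spring_plate: Cork-faced filler plate, 152 x 112 mm, that fills the recess and rides on springs over the glass. Origin at the centre of its top face, axes as the frame's. Free, its top lies 3.5 mm below the rails' back face; pressed, it goes straight down without tipping, 1 mm for every 2 N (2 N/mm), to a stop at 12 mm. The glass breaks if it is pressed with more than 30 N.
- catch_left (a joint): Brass turn-button on the long rail at the frame's +y side, a flat arm 46 mm long, 12 mm wide, top 3.5 mm above the rail, pivoted at point catch_left_pivot. 0 = its knob end lies along the rail towards the frame's +x (clear of the recess); grows as the knob end swings inward; 1.57 = straight across into the recess, blocking it. Range -0.35 to 2.0 rad; clear of the recess below 0.2. Turns with light friction (under 1 N at the knob) and stays where it is left.
- catch_left_knob (a point): Middle height of the left catch's upright brass thumb knob: 9 to 12 mm thick, its top 17.5 mm above the rail, 27 mm from the pivot; this point is 10 mm above the rail.
- catch_left_pivot (a point): Pivot of the left catch on the rail's back face: 17 mm towards -x and 70 mm towards +y from the frame's centre.
- catch_right (a joint): The same catch on the rail at the frame's -y side, mirrored: 0 = knob end along the rail towards the frame's +x, grows inward, 1.57 = straight across the recess.
- catch_right_knob (a point): Middle height of the right catch's thumb knob, as on the left.
- catch_right_pivot (a point): Pivot of the right catch: 17 mm towards -x and 70 mm towards -y from the frame's centre.
- back: The easel back: brown panel 150 (x) x 110 (y) x 6 mm, 0.13 to 0.21 kg, lying leg side up. A folded dark wooden leg stands on it along x, 100 mm long (from x = -56 to +44 mm), 20 mm wide, 18 mm high (top 24 mm above the panel's underside), fixed to it; the brass hinge is at its +x end. Origin at the centre of the panel's underside, z up. It fits the recess with 3 mm to spare all round; lying loose on the sprung plate it stands 1 to 2 mm proud of the rails.
- back_hinge (a point): The leg's brass hinge: 60 mm along the back's x from its centre, on top of the panel.
- back_leg (a point): Top of the leg above the panel's centre, 24 mm above its underside; grasp the leg here across its 20 mm width.
- case_pink: Pink crochet glasses case 206 x 78 x 23 mm, at the left edge; leave it alone. Origin under its centre.
- coasters_plum: Plum crochet coasters, 115 x 115 x 28 mm, at the back; leave them alone. Origin under the centre.
- hairtie_violet: Kraft card 158 x 90 x 16 mm with a violet flower hair tie, at the back; leave it alone. Origin under its centre.
- hairtie_teal: Kraft card 155 x 88 x 16 mm with a teal flower hair tie, at the back right; leave it alone. Origin under its centre.
- case_jade: Jade green crochet glasses case 202 x 79 x 24 mm, to the right of the frame; leave it alone. Origin under its centre.
- case_aqua: Aqua blue crochet glasses case 203 x 80 x 22 mm, right of the green one; leave it alone. Origin under its centre.

How it is judged:
By the outcome, as a careful person would: the job done as asked, in the order asked, and still so for the second after the job is handed in, while the arm keeps its last pose, push and grip.
It also fails if it takes over 54 s, if anything falls off the work surface, if the arm or the gripper's body presses on something with over 40 N, if the wrist force passes 120 N, or if a joint passes its speed limit or range.

## Robot

A 6-joint arm with a two-finger parallel gripper is mounted at the origin on a cart in front of the work surface, level with it; the furniture and walls round the work are solid. World frame = base frame: x ahead of the robot, y to its left, z up, the work surface at z = 0. Lengths are in m, angles in rad, forces in N, time in s.
With the tool pointing down it reaches from about 0.4 to 0.825 m from the base axis. Payload 7 kg.
Tool frame: the origin (TCP) lies at the very end of the fingers, on their centre line; the grasp point (between the pads) lies 19 mm behind it; z points along the fingers, y is the line along which they close (so a half turn about z gives the same grasp; the last joint's range is limited). The gripper opens to 88 mm and grips with 3 to 60 N. Pads are 19 mm wide; open, the fingers measure 130 mm over their backs; the gripper's body (78 mm by 193 mm) begins 47 mm behind the grasp point.
Start: joints at [-1.047, 0.359, 0.012, 0, -1.224, -0.288], TCP at [0.158, -0.656, 0.227] pointing down, gripper open.
Joint ranges: [-3.07, 3.07], [-1.43, 2.12], [-1.02, 1.25], [-3.03, 1.67], [-3.05, -0], [-3.03, 3.03]. Speed limits (rad/s): [2.39, 2.39, 3.01, 3.14, 3.14, 3.14].

## Interface

Orientations are given as a rotation vector (axis times angle).
In Python, from cell import robot gives the robot as it stands. The module is installed in compiled form; this text tells all that it offers.
- The arm moves only by the tool drive_tool, never from a script. Its argument "plan" is a list of rows, each a list of 3 entries, a list of its own where there are three numbers: the shift along the tool's x, y, z in mm, then the turn, a rotation vector about the tool's x, y, z in degrees, then the opening, from -1 (shut) to 1 (fully open). A call has 1 to 10 rows; each row is the pose to reach, as a shift and turn from the pose commanded when the call began, along the tool's axes at that moment; what a row does not reach only later rows make up. A row lasts 1/10 s, in which the tool goes at most 50 mm and 8.59 degrees, less where a joint would pass 70% of its speed; a pose out of reach is approached as far as the arm can. A call with a gripper value outside its range is refused whole. The fingers move at their own pace and stop on an object; "squeeze" is the grip in N (left out, the last holds). Time passes only in rows, so rows that repeat a pose let the fingers close. It gives the time, the measured TCP pose, the force, the opening and the grip force at its end, in the units of the state.
- robot.state(): the state, without advancing time (a new reading comes with each control period).
- robot.capture(name): name is "scene" or "top"; returns (picture, depth): 400x640x3 uint8, red, green, blue; 400x640 float32, m along the optical axis (not along the pixel's ray), 0 where there is no reading.
- robot.calibration(name): a dict with "K" (3x3 intrinsics, pixels), "dist_coeffs" ([k1, k2, p1, p2, k3] as OpenCV has them; the pictures are not rectified), "origin" and "orientation" of the camera in the world. Camera axes: x right, y up, looking along -z (the intrinsics and any distortion apply to the point x, -y, -z); pixel columns grow to the right and rows downward; lengths in m; the calibration is good to about 2 mm. A picture is of the moment at which its call begins. calibration takes no time and is no camera call.
- robot.hand_in(): hands the job in; it is judged then, once.
Trained networks look in the newest picture that a camera, given by its name, has taken for a name from the list of things; names that differ only in an ending like _2 or _b are one class to them, and where a whole thing is asked for, a point or a joint stands for the part that bears it (a point fixed in the world has none). Each returns a list of dicts, best first, with "p" (0 to 1); they miss things now and then, are a little off and sometimes report something else, mostly with a low value. They report only what shows in the picture. A call takes as long as a camera call.
- robot.boxes_of(camera, thing): "position" ([column, row] in pixels, amid what is visible of it).
The state is a dict: "clock": time; "q": joint angles; "qd": joint speeds; "joint_torque": joint torques, N m; "eef_pos": TCP position; "tool_rot": TCP orientation; "ft_force": force on the tool from outside, world axes, zero at the start; "torque": the same for the moment, N m; "width": opening from 0.0 (shut) to 1.0 (fully open); "grasp_force": force on a finger pad.
Only numpy, scipy, OpenCV 4.12 (cv2) and the standard library are available. Lean on these libraries where they do the work, as an engineer would, in place of code of your own. Each camera call takes 0.05 s, during which the arm holds its last target. There are 200 camera calls.

## Working session

There is one attempt and no reset: what is moved stays moved. The work goes in short steps, Python scripts to look and compute and a tool call to move; the robot and the scene stay as the last step left them, time stands still between calls to the robot, and variables do not carry over. Pictures are saved under pics/ and viewed, at most 10 in all, crops included, and the job is handed in when it is done.

Besides the shell and the picture viewer there is one more tool, called after "Call:" as a command line: name --argument value ..., lists and objects as JSON in quotes. drive_tool: Moves the arm, as the interface text tells. Its arguments: {"type":"object","properties":{"plan":{"type":"array","items":{"type":"array"}},"squeeze":{"type":"number"}},"required":["plan"]}

```bash
mkdir -p pics
cat > h.py <<'E'
import numpy as np, cv2
from cell import robot
from scipy.spatial.transform import Rotation as R
def ori(o):
    o=np.array(o,float)
    return o if o.shape==(3,3) else (R.from_rotvec(o).as_matrix() if o.size==3 else R.from_quat(o).as_matrix())
def ray(cam,px):
    c=robot.calibration(cam); u=cv2.undistortPoints(np.array([[px]],float),np.array(c["K"],float),np.array(c["dist_coeffs"],float))[0,0]
    return np.array(c["origin"],float), ori(c["orientation"])@np.array([u[0],-u[1],-1.])
def at_z(cam,px,z):
    o,d=ray(cam,px); return o+d*(z-o[2])/d[2]
def at_d(cam,px,D):
    r,c=int(round(px[1])),int(round(px[0])); w=D[max(r-1,0):r+2,max(c-1,0):c+2]; w=w[w>0]
    o,d=ray(cam,px); return o+d*np.median(w) if w.size else None
def snap(cam,name):
    p,D=robot.capture(cam); cv2.imwrite(f"pics/{name}.png",p[:,:,::-1]); np.save(f"pics/{name}.npy",D); return p,D
E
python3 - <<'E'
from h import *
np.set_printoptions(precision=4,suppress=True)
s=robot.state(); print(s["clock"],s["eef_pos"],s["tool_rot"],s["ft_force"])
for cam in("scene","top"):
    print(cam,robot.calibration(cam))
    p,D=snap(cam,cam+"0")
    for t in("frame","frame_hanger","catch_left_knob","catch_right_knob","catch_left_pivot","back","back_hinge","back_leg"):
        for b in robot.boxes_of(cam,t)[:3]: print(cam,t,round(b["p"],2),np.round(b["position"]),at_d(cam,b["position"],D))
E
```

```text
0.0 [ 0.1576 -0.6558  0.2256] [ 0.3693 -3.1195 -0.0025] [-0.3072 -0.3715 -0.0947]
scene {'K': array([[397.6234,   0.    , 314.6757],
       [  0.    , 397.6234, 199.1195],
       [  0.    ,   0.    ,   1.    ]]), 'dist_coeffs': array([-0.0411,  0.    ,  0.    ,  0.    ,  0.    ]), 'origin': array([0.1139, 0.4802, 0.8797]), 'orientation': array([ 0.3567, -0.8159, -2.2307])}
scene frame 0.97 [362. 225.] [ 0.4846 -0.0483  0.0286]
scene frame 0.73 [267. 308.] [0.4876 0.2824 0.0132]
scene frame_hanger 0.84 [360. 221.] [ 0.4972 -0.0518  0.029 ]
scene frame_hanger 0.56 [385. 209.] [ 0.4722 -0.1288  0.0361]
scene catch_left_knob 0.39 [348. 227.] [ 0.5033 -0.0132  0.0344]
scene catch_right_knob 0.63 [382. 211.] [ 0.4686 -0.1093  0.0481]
scene catch_left_pivot 0.78 [363. 221.] [ 0.4907 -0.0582  0.0291]
scene back 0.79 [268. 307.] [0.4848 0.2802 0.0201]
scene back_hinge 0.97 [264. 305.] [0.4937 0.2852 0.0236]
scene back_leg 0.59 [268. 305.] [0.4865 0.2774 0.0228]
top {'K': array([[430.3269,   0.    , 317.5858],
       [  0.    , 430.3269, 198.1038],
       [  0.    ,   0.    ,   1.    ]]), 'dis
[... 188 characters left out ...]
0.5094 -0.0781  0.0299]
top frame 0.74 [325. 171.] [ 0.7157 -0.0153  0.0126]
top frame 0.18 [346. 229.] [ 0.5097 -0.0812  0.03  ]
top frame_hanger 0.59 [344. 231.] [ 0.5032 -0.0766  0.0305]
top frame_hanger 0.4 [365. 240.] [ 0.4703 -0.144   0.0368]
top catch_left_knob 0.41 [322. 228.] [ 0.5128 -0.0015  0.0374]
top catch_left_pivot 0.74 [347. 232.] [ 0.5002 -0.087   0.0281]
top back 0.55 [238. 232.] [0.5042 0.2853 0.0235]
top back 0.37 [361. 238.] [ 0.4782 -0.1313  0.0363]
top back_hinge 0.62 [243. 234.] [0.4959 0.2685 0.023 ]
top back_hinge 0.49 [326. 229.] [ 0.5112 -0.0124  0.035 ]
top back_hinge 0.41 [433. 243.] [ 0.4596 -0.3798  0.0232]
top back_leg 0.83 [242. 234.] [0.4974 0.2732 0.0274]
```

Run:
```python
import cv2
a=cv2.imread("pics/top0.png")[150:310,190:450]; b=cv2.imread("pics/scene0.png")[150:350,200:460]
cv2.imwrite("pics/ta.png",cv2.resize(a,None,fx=3,fy=3,interpolation=cv2.INTER_CUBIC))
cv2.imwrite("pics/sb.png",cv2.resize(b,None,fx=3,fy=3,interpolation=cv2.INTER_CUBIC))
```

```text
(no output)
```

View pics/ta.png

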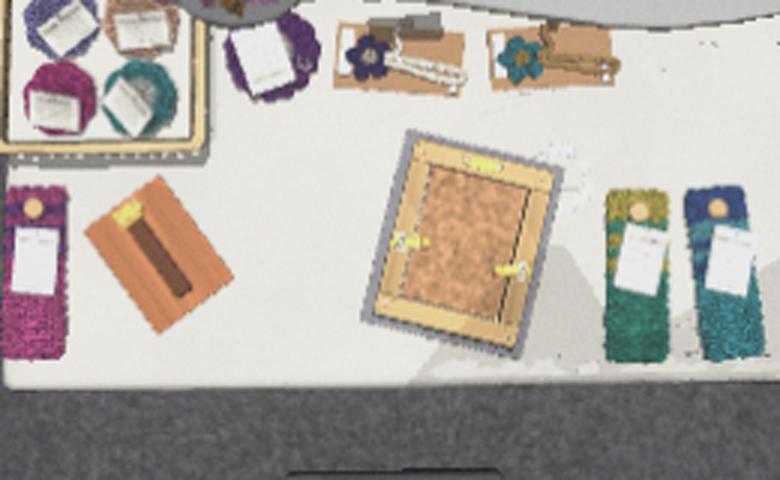

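View pics/sb.png

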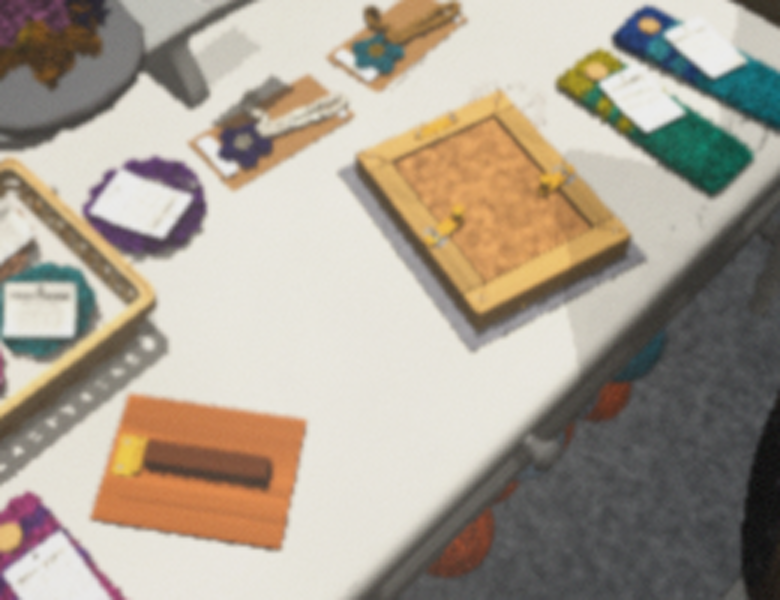

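The top view shows the frame centred near crop (463,240), with the hanger at its upper end (483,164). Both catches point straight across the recess, with knob ends near (425,242) and (512,270). The back lies leg side up at crop (160,255), hinge at (128,212). The scene view agrees.

```bash
cat > m.py <<'E'
from h import *
np.set_printoptions(precision=4,suppress=True)
def cloud(cam,D):
    c=robot.calibration(cam); h,w=D.shape; g=np.stack(np.meshgrid(np.arange(w),np.arange(h)),-1).reshape(-1,1,2).astype(float)
    u=cv2.undistortPoints(g,np.array(c["K"],float),np.array(c["dist_coeffs"],float)).reshape(h,w,2)
    d=np.dstack([u[...,0],-u[...,1],-np.ones((h,w))])@ori(c["orientation"]).T
    return np.array(c["origin"]),d,np.array(c["origin"])+d*D[...,None]
def onplane(o,d,z): return o+d*((z-o[2])/d[...,2])[...,None]
def rect(P):
    (c,s,a)=cv2.minAreaRect((P[:,:2]*1000).astype(np.float32)); return np.array(c),np.array(s),a,P[:,:2].mean(0)*1000
E
python3 - <<'E'
from m import *
for cam in("top","scene"):
    p=cv2.imread(f"pics/{cam}0.png"); D=np.load(f"pics/{cam}0.npy"); o,d,W=cloud(cam,D)
    hsv=cv2.cvtColor(p,cv2.COLOR_BGR2HSV)
    t=(np.abs(W[...,0]-.55)<.3)&(hsv[...,1]<40)&(hsv[...,2]>180)&(abs(W[...,1])<.5); print(cam,"table z",np.median(W[t][:,2]),W[t][:,2].std())
    P=onplane(o,d,.006); m=(np.abs(P[...,0]-.495)<.12)&(np.abs(P[...,1]-.277)<.12)&(hsv[...,1]>90)
    n,l,st,_=cv2.connectedComponentsWithStats(m.astype(np.uint8)); k=1+st[1:,4].argmax(); m=l==k
    print("panel",rect(P[m]),"z",np.median(W[m][:,2]))
    leg=m&(hsv[...,2]<110); Q=onplane(o,d,.024); print("leg",rect(Q[leg]),leg.sum(),np.median(W[leg][:,2]))
    m=(np.abs(W[...,0]-.505)<.16)&(np.abs(W[...,1]+.07)<.16)&(W[...,2]>.0225); P=onplane(o,d,.033)
    n,l,st,_=cv2.connectedComponentsWithStats(m.astype(np.uint8)); k=1+st[1:,4].argmax(); m=l==k
    print("frame",rect(P[m]),"z",np.median(W[m][:,2]))
    hi=m&(W[...,2]>.041); print("high",np.c_[W[hi]][:20])
    for z0 in (.033,):
        ye=m&(hsv[...,1]>150)&(hsv[...,0]>20)&(hsv[...,2]>170); n,l,st,_=cv2.connectedComponentsWithStats(ye.astype(np.uint8))
        for k in range(1,n):
            if st[k,4]>2: print("yellow",st[k,4],P[l==k].mean(0))
E
```

```text
top table z 0.0026887195117637486 0.12422746819797868
panel (array([497.1105, 274.1306]), array([147.7057, 107.767 ]), 36.161006927490234, array([496.5759, 273.9008])) z 0.007143291267006413
leg (array([488.2766, 256.3687]), array([79.8565, 13.5635]), 25.91602325439453, array([470.7325, 246.7495])) 11 0.018033583893974026
frame (array([504.2743, -76.7911]), array([164.161 , 203.8958]), 75.29793548583984, array([505.1427, -76.6864])) z 0.03167676334789937
high [[ 0.5982 -0.0729  0.0415]
 [ 0.5876 -0.0966  0.0415]
 [ 0.419   0.0221  1.4934]
 [ 0.419   0.0221  1.4934]
 [ 0.419   0.0221  1.4934]
 [ 0.5808 -0.0964  0.0413]
 [ 0.419   0.0221  1.4934]
 [ 0.577  -0.1166  0.0434]
 [ 0.419   0.0221  1.4934]
 [ 0.5713 -0.0113  0.0432]
 [ 0.5679 -0.0248  0.0419]
 [ 0.419   0.0221  1.4934]
 [ 0.419   0.0221  1.4934]
 [ 0.419   0.0221  1.4934]
 [ 0.419   0.0221  1.4934]
 [ 0.419   0.0221  1.4934]
 [ 0.5104 -0.0004  0.0432]
 [ 0.5105 -0.0038  0.0414]
 [ 0.5097 -0.0305  0.0496]
 [ 0.5096 -0.0338  0.0508]]
scene table z 0.0006068309699854835 0.047805068438939696
panel (array([496.2968, 277.1003]), ar
[... 385 characters left out ...]
.1126  0.0503]
 [ 0.474  -0.1136  0.0516]
 [ 0.4767 -0.1089  0.0491]
 [ 0.473  -0.1079  0.0532]
 [ 0.4728 -0.1126  0.0492]
 [ 0.471  -0.1147  0.049 ]
 [ 0.4749 -0.107   0.048 ]
 [ 0.4724 -0.1078  0.0495]
 [ 0.4708 -0.1102  0.0488]
 [ 0.4677 -0.1101  0.0516]
 [ 0.4725 -0.1039  0.0486]
 [ 0.4704 -0.1054  0.0491]
 [ 0.4684 -0.1071  0.0494]
 [ 0.4665 -0.1091  0.0493]
 [ 0.4709 -0.1073  0.0427]
 [ 0.4689 -0.109   0.0429]
 [ 0.509  -0.0288  0.049 ]
 [ 0.5061 -0.0293  0.0512]
 [ 0.5049 -0.032   0.0497]
 [ 0.5091 -0.0251  0.048 ]]
yellow 6 [ 0.5937 -0.1026  0.033 ]
yellow 3 [ 0.4804 -0.122   0.033 ]
yellow 3 [ 0.5125 -0.038   0.033 ]
yellow 8 [ 0.5067 -0.0173  0.033 ]
yellow 3 [0.5071 0.0018 0.033 ]
```

```bash
cat > g.py <<'E'
import sys
from m import *
# usage: x y z yaw(deg of tool y) in mm ; several targets, each relative to the present pose
s=robot.state(); T=R.from_rotvec(s["tool_rot"]); p=np.array(s["eef_pos"])*1000
print("clock",round(s["clock"],2),"pos",np.round(p,1),"yaw",np.round(np.degrees(np.arctan2(*T.as_matrix()[[1,0],1])),2),"F",np.round(s["ft_force"],1),"w",s["width"],"g",s["grasp_force"],"q",np.round(s["q"],2))
a=[float(v) for v in sys.argv[1:]]
for i in range(0,len(a),4):
    x,y,z,w=a[i:i+4]; best=None
    for k in(0,180):
        w2=np.radians(w+k); Y=np.array([np.cos(w2),np.sin(w2),0]); Z=np.array([0,0,-1.]); M=np.c_[np.cross(Y,Z),Y,Z]
        r=np.degrees((T.inv()*R.from_matrix(M)).as_rotvec())
        if best is None or np.linalg.norm(r)<np.linalg.norm(best): best=r
    print(np.round(T.inv().apply(np.array([x,y,z])-p),1).tolist(),np.round(best,2).tolist())
E
python3 g.py 461 -84 120 30.3 461 -84 41 30.3
```

```text
clock 0.9 pos [ 157.7 -656.3  226.6] yaw 103.51 F [0.6 0.6 0.5] w 1.0002759892188675 g 0.0 q [-1.05  0.36  0.01 -0.   -1.22 -0.29]
[-428.6, 485.6, 106.6] [-0.0, 0.0, 73.21]
[-428.6, 485.6, 185.6] [-0.0, 0.0, 73.21]
```

Call:
drive_tool --plan '[[[-428, 485, 60], [0, 0, 73], -1], [[-428, 485, 60], [0, 0, 73], -1], [[-428, 485, 60], [0, 0, 73], -1], [[-428, 485, 60], [0, 0, 73], -1], [[-428, 485, 60], [0, 0, 73], -1], [[-428, 485, 60], [0, 0, 73], -1], [[-428, 485, 60], [0, 0, 73], -1], [[-428, 485, 60], [0, 0, 73], -1], [[-428, 485, 60], [0, 0, 73], -1], [[-428, 485, 60], [0, 0, 73], -1]]' --squeeze 10

```text
clock: 1.9
eef_pos: [0.3716, -0.2552, 0.185]
tool_rot: [1.565, 2.722, 0.0]
ft_force: [2.4, -0.9, -0.4]
width: 0.147
grasp_force: 0.0
```

```bash
python3 g.py 461 -84 70 30.3 461 -84 41 30.3
```

```text
clock 1.9 pos [ 371.6 -255.2  185. ] yaw 30.21 F [ 2.4 -0.9 -0.4] w 0.14693875775498794 g 0.0 q [-0.16  0.02 -0.52  0.   -1.03 -2.45]
[103.1, 163.3, 115.1] [0.05, 0.06, -0.09]
[103.1, 163.2, 144.1] [0.05, 0.06, -0.09]
```

Call:
drive_tool --plan '[[[103, 163, 100], [0, 0, 0], -1], [[103, 163, 100], [0, 0, 0], -1], [[103, 163, 100], [0, 0, 0], -1], [[103, 163, 100], [0, 0, 0], -1], [[103, 163, 110], [0, 0, 0], -1], [[103, 163, 115], [0, 0, 0], -1], [[103, 163, 115], [0, 0, 0], -1]]'

```text
clock: 2.6
eef_pos: [0.4586, -0.0848, 0.069]
tool_rot: [-1.556, -2.727, 0.002]
ft_force: [0.5, 0.5, -0.1]
width: 0.003
grasp_force: 0.0
```

```bash
python3 g.py 461 -84 41 30.3 490.2 -133.6 41 30.3 490 -134 80 30.3
```

```text
clock 2.6 pos [458.6 -84.8  69. ] yaw 30.57 F [ 0.5  0.5 -0.1] w 0.0032930629649557557 g 0.0 q [ 0.24  0.19 -0.64 -0.   -0.74 -2.85]
[-0.6, 2.5, 28.0] [-0.11, -0.04, 0.27]
[-58.1, 2.4, 28.0] [-0.11, -0.04, 0.27]
[-58.4, 2.0, -11.0] [-0.11, -0.04, 0.27]
```

Call:
drive_tool --plan '[[[0, 2, 28], [0, 0, 0], -1], [[0, 2, 28], [0, 0, 0], -1], [[-8, 2, 28], [0, 0, 0], -1], [[-17, 2, 28], [0, 0, 0], -1], [[-26, 2, 28], [0, 0, 0], -1], [[-35, 2, 28], [0, 0, 0], -1], [[-44, 2, 28], [0, 0, 0], -1], [[-52, 2, 28], [0, 0, 0], -1], [[-58, 2, 28], [0, 0, 0], -1], [[-58, 2, 28], [0, 0, 0], -1]]'

```text
clock: 3.6
eef_pos: [0.4898, -0.1348, 0.0415]
tool_rot: [-1.56, -2.726, 0.001]
ft_force: [-1.3, -0.8, 0.4]
width: 0.005
grasp_force: 0.3
```

```bash
python3 g.py 490.2 -133.6 41 30.3 480 -115 75 30.3 474.3 -45 75 120.3
```

```text
clock 3.6 pos [ 489.8 -134.8   41.5] yaw 30.44 F [-1.3 -0.8  0.4] w 0.004685178932577882 g 0.32907432900374867 q [ 0.12  0.29 -0.58  0.   -0.7  -2.73]
[0.8, 1.0, 0.5] [-0.07, -0.03, 0.14]
[22.0, 1.5, -33.5] [-0.07, -0.03, 0.14]
[85.3, 32.1, -33.5] [-0.03, -0.08, -89.86]
```

Call:
drive_tool --plan '[[[10, 1, 0], [0, 0, 0], -1], [[22, 1, -33], [0, 0, 0], -1], [[85, 32, -33], [0, 0, -90], -1], [[85, 32, -33], [0, 0, -90], -1], [[85, 32, -33], [0, 0, -90], -1], [[85, 32, -33], [0, 0, -90], -1], [[85, 32, -33], [0, 0, -90], -1], [[85, 32, -33], [0, 0, -90], -1], [[85, 32, -33], [0, 0, -90], -1], [[85, 32, -33], [0, 0, -90], -1]]'

```text
clock: 4.6
eef_pos: [0.4746, -0.0437, 0.0748]
tool_rot: [-0.265, 3.13, 0.0]
ft_force: [-0.8, -1.0, 0.2]
width: 0.01
grasp_force: 0.0
```

```bash
python3 g.py  474.3 -45 75 120.3 474.3 -45 41 120.3
```

```text
clock 4.6 pos [474.6 -43.7  74.8] yaw 99.66 F [-0.8 -1.   0.2] w 0.009725807219085676 g 0.0 q [ 0.32  0.2  -0.62  0.   -0.76 -1.72]
[0.5, -1.3, -0.2] [-0.01, 0.03, -20.64]
[0.5, -1.3, 33.8] [-0.01, 0.03, -20.64]
```

Call:
drive_tool --plan '[[[0, -1, 0], [0, 0, -20.6], -1], [[0, -1, 10], [0, 0, -20.6], -1], [[0, -1, 33.8], [0, 0, -20.6], -1], [[0, -1, 33.8], [0, 0, -20.6], -1]]'

```text
clock: 5.0
eef_pos: [0.473, -0.0452, 0.0391]
tool_rot: [0.81, -3.032, -0.0]
ft_force: [-0.9, 0.1, 0.9]
width: 0.007
grasp_force: 0.0
```

```bash
python3 g.py  520.5 -18 41 120.3 500 -30 41 120.3
```

```text
clock 5.0 pos [473.  -45.2  39.1] yaw 119.91 F [-0.9  0.1  0.9] w 0.0066237297335763065 g 0.0 q [ 0.32  0.25 -0.65 -0.   -0.67 -1.37]
[-54.7, -0.2, -2.1] [0.06, -0.2, -0.39]
[-31.0, -0.3, -2.0] [0.06, -0.2, -0.39]
```

Call:
drive_tool --plan '[[[-6, 0, -1.5], [0, 0, 0], -1], [[-15, 0, -1.5], [0, 0, 0], -1], [[-25, 0, -1.5], [0, 0, 0], -1], [[-35, 0, -1.5], [0, 0, 0], -1], [[-45, 0, -1.5], [0, 0, 0], -1], [[-54, 0, -1.5], [0, 0, 0], -1], [[-54.5, 0, -1.5], [0, 0, 0], -1], [[-54.5, 0, -1.5], [0, 0, 0], -1]]'

```text
clock: 5.8
eef_pos: [0.5209, -0.0179, 0.0417]
tool_rot: [0.808, -3.032, -0.001]
ft_force: [-6.0, 3.1, 2.9]
width: 0.004
grasp_force: 2.9
```

```bash
python3 g.py  520.5 -18 41 120.3 500 -30 80 120.3 496.8 275.6 100 126.2
```

```text
clock 5.8 pos [520.9 -17.9  41.7] yaw 119.84 F [-6.   3.1  2.9] w 0.003775327386841659 g 2.889406269732717 q [ 0.34  0.31 -0.55 -0.   -0.71 -1.39]
[0.4, 0.1, 0.7] [0.08, -0.18, -0.46]
[24.3, -0.0, -38.2] [0.08, -0.18, -0.46]
[-124.9, 266.7, -58.3] [0.09, -0.17, -6.36]
```

Call:
drive_tool --plan '[[[10, 0, 0], [0, 0, 0], -1], [[24, 0, -38], [0, 0, 0], -1], [[-125, 267, -78], [0, 0, -6.4], 0], [[-125, 267, -78], [0, 0, -6.4], 0], [[-125, 267, -78], [0, 0, -6.4], 0], [[-125, 267, -78], [0, 0, -6.4], 0], [[-125, 267, -78], [0, 0, -6.4], 0], [[-125, 267, -78], [0, 0, -6.4], 0], [[-125, 267, -78], [0, 0, -6.4], 0]]'

```text
clock: 6.7
eef_pos: [0.4987, 0.281, 0.1216]
tool_rot: [-0.982, 2.98, 0.002]
ft_force: [-0.8, -0.3, 0.1]
width: 0.492
grasp_force: 0.0
```

```bash
python3 - <<'E'
from m import *
for cam in("top","scene"):
    p,D=snap(cam,cam+"1"); o,d,W=cloud(cam,D)
    C=np.array([504.3,-75.5])/1000; a=np.radians(-14.7); ex=np.array([np.cos(a),np.sin(a)]); ey=np.array([-ex[1],ex[0]])
    X=(W[...,:2]-C)@ex*1000; Y=(W[...,:2]-C)@ey*1000
    hi=(abs(X)<100)&(abs(Y)<80)&(W[...,2]>.043)&(W[...,2]<.06)
    for sg in(1,-1):
        k=hi&(Y*sg>0); print(cam,sg,np.c_[X[k],Y[k],W[k][:,2]*1000].round().tolist()[:14])
b=cv2.imread("pics/scene1.png")[160:290,290:460]; a=cv2.imread("pics/top1.png")[180:280,290:420]
b=cv2.resize(b,(510,390),interpolation=cv2.INTER_CUBIC); a=cv2.resize(a,(286,220),interpolation=cv2.INTER_CUBIC)
q=np.zeros((390,800,3),np.uint8); q[:,:510]=b; q[:220,512:798]=a; cv2.imwrite("pics/c1.png",q)
E
python3 g.py 496.8 275.6 60 126.2 496.8 275.6 11 126.2
```

```text
top 1 [[14.0, 74.0, 47.0], [15.0, 71.0, 51.0], [10.0, 77.0, 49.0], [11.0, 73.0, 49.0], [12.0, 70.0, 49.0], [12.0, 67.0, 53.0], [8.0, 73.0, 51.0], [8.0, 69.0, 51.0], [9.0, 66.0, 49.0], [-1.0, 67.0, 43.0], [-25.0, 68.0, 43.0]]
top -1 [[16.0, -71.0, 52.0], [12.0, -68.0, 48.0], [12.0, -71.0, 51.0], [13.0, -75.0, 50.0], [8.0, -69.0, 50.0], [9.0, -72.0, 51.0], [10.0, -75.0, 52.0], [11.0, -79.0, 50.0], [6.0, -73.0, 50.0], [7.0, -76.0, 48.0], [-14.0, -75.0, 44.0]]
scene 1 []
scene -1 []
clock 6.8 pos [497.7 277.7 120.5] yaw 126.41 F [-0.4 -0.3 -1. ] w 0.4943164534599551 g 0.0 q [ 0.85  0.28 -0.37  0.   -0.92 -1.79]
[2.1, -1.1, 60.5] [0.01, 0.07, 0.21]
[2.1, -1.1, 109.5] [0.01, 0.07, 0.21]
```

View pics/c1.png

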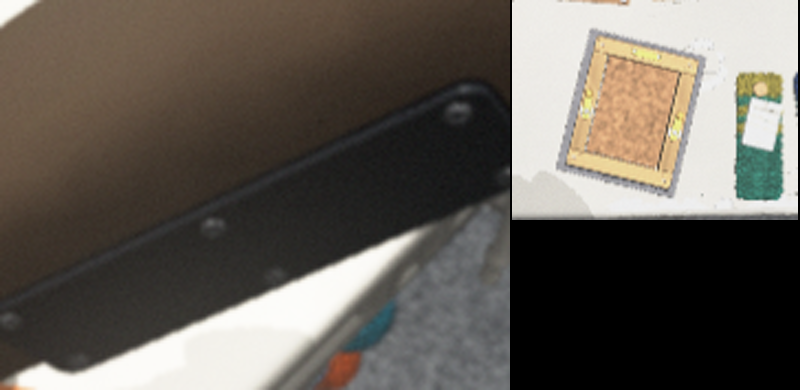

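Seen from the top, both catches lie along their rails, with the left knob at (588,103) and the right at (677,127). The depth points put the knobs at about frame (+10, ±72) mm. The scene camera is blocked by the arm. Next I grasp the leg.

Call:
drive_tool --plan '[[[2, -1, 40], [0, 0, 0], 0], [[2, -1, 80], [0, 0, 0], 0], [[2, -1, 100], [0, 0, 0], 0], [[2, -1, 106], [0, 0, 0], 0], [[2, -1, 109], [0, 0, 0], 0], [[2, -1, 109], [0, 0, 0], 0]]'

```text
clock: 7.4
eef_pos: [0.4972, 0.2735, 0.0121]
tool_rot: [-0.977, 2.985, 0.001]
ft_force: [0.4, -0.3, 0.9]
width: 0.498
grasp_force: 0.0
```

```bash
python3 g.py 496.8 275.6 9 126.2 504.3 -75.5 30 75.3;  python3 - <<'E'
from m import *
p,D=snap("scene","s2"); a=p[200:400,120:420,::-1]; cv2.imwrite("pics/s2c.png",cv2.resize(a,None,fx=2.6,fy=2.6))
E
```

```text
clock 7.4 pos [497.2 273.5  12.1] yaw 126.24 F [ 0.4 -0.3  0.9] w 0.49830739649678724 g 0.0 q [ 0.85  0.41 -0.48  0.   -0.68 -1.79]
[-0.9, 1.9, 3.1] [0.0, 0.06, 0.04]
[200.6, -285.7, -18.1] [0.03, 0.06, 50.94]
```

View pics/s2c.png

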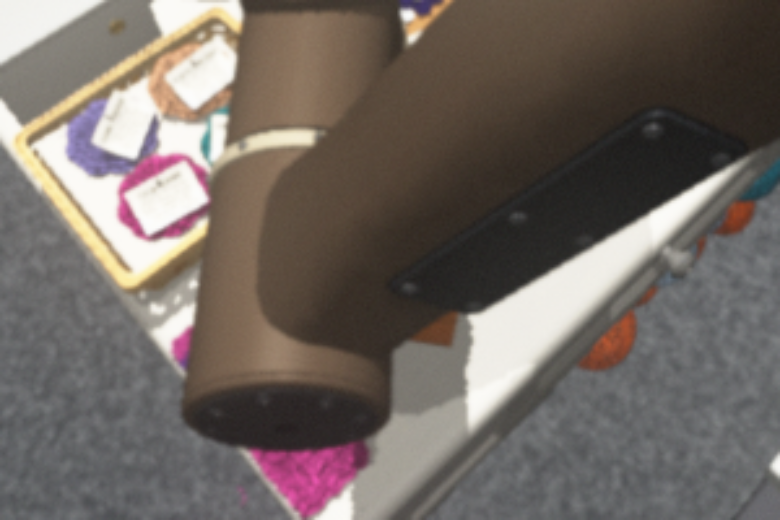

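The wrist hides the back, so the picture is no help here and I rely on force instead.

Call:
drive_tool --plan '[[[0, 1.5, 2], [0, 0, 0], 0], [[0, 1.5, 4], [0, 0, 0], 0], [[0, 1.5, 4], [0, 0, 0], 0], [[0, 1.5, 4], [0, 0, 0], -1], [[0, 1.5, 4], [0, 0, 0], -1], [[0, 1.5, 4], [0, 0, 0], -1], [[0, 1.5, 4], [0, 0, 0], -1]]' --squeeze 30

```text
clock: 8.15
eef_pos: [0.4958, 0.2749, 0.0074]
tool_rot: [-0.978, 2.985, 0.0]
ft_force: [-0.1, -0.0, -0.7]
width: 0.226
grasp_force: 30.0
```

```bash
python3 g.py 496.8 275.6 80 126.2 504.3 -75.5 80 75.3
```

```text
clock 8.15 pos [495.8 274.9   7.4] yaw 126.26 F [-0.1 -0.  -0.7] w 0.22602846750636754 g 30.00029593706131 q [ 0.85  0.42 -0.48  0.   -0.67 -1.79]
[-1.3, -0.0, -72.6] [0.0, 0.01, 0.06]
[200.4, -287.5, -72.6] [0.0, 0.01, 50.96]
```

Call:
drive_tool --plan '[[[0, 0, -40], [0, 0, 0], -1], [[0, 0, -80], [0, 0, 0], -1], [[200, -287, -85], [0, 0, 51], -1], [[200, -287, -85], [0, 0, 51], -1], [[200, -287, -85], [0, 0, 51], -1], [[200, -287, -85], [0, 0, 51], -1], [[200, -287, -85], [0, 0, 51], -1], [[200, -287, -85], [0, 0, 51], -1], [[200, -287, -85], [0, 0, 51], -1], [[200, -287, -85], [0, 0, 51], -1]]'

```text
clock: 9.15
eef_pos: [0.503, -0.0798, 0.0921]
tool_rot: [-0.412, -3.113, 0.001]
ft_force: [-0.8, -0.2, -2.5]
width: 0.224
grasp_force: 30.0
```

```bash
python3 g.py 504.3 -75.5 80 75.3
python3 - <<'E'
from m import *
p,D=snap("scene","s3"); q,E=snap("top","t3")
a=cv2.resize(p[130:330,230:500,::-1],(540,400)); b=cv2.resize(q[190:270,300:400,::-1],(250,200),interpolation=cv2.INTER_CUBIC)
z=np.zeros((400,800,3),np.uint8); z[:,:540]=a; z[:200,545:795]=b; cv2.imwrite("pics/c3.png",z)
E
```

```text
clock 9.15 pos [503.  -79.8  92.1] yaw 74.93 F [-0.8 -0.2 -2.5] w 0.22436162251901137 g 29.998953938484192 q [ 0.23  0.22 -0.53  0.   -0.82 -2.06]
[-0.1, 4.5, 12.1] [-0.04, -0.07, -0.37]
```

View pics/c3.png

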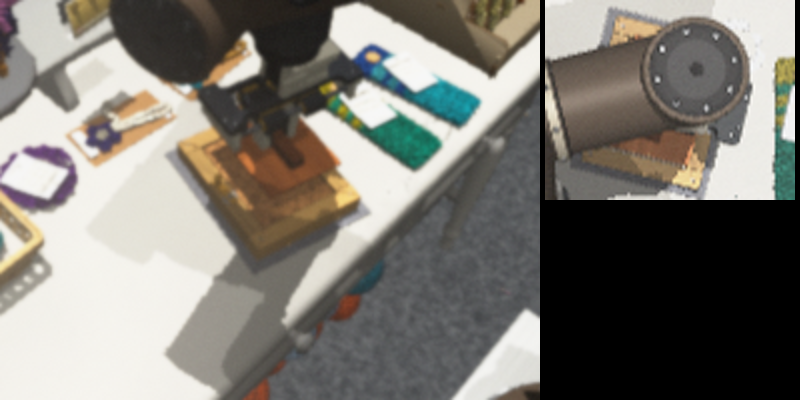

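Call:
drive_tool --plan '[[[0, 2.5, 8], [0, 0, -0.3], -1], [[0, 2.5, 12], [0, 0, -0.3], -1], [[0, 2.5, 12], [0, 0, -0.3], -1], [[0, 2.5, 12], [0, 0, -0.3], -1]]'

```text
clock: 9.65
eef_pos: [0.5048, -0.0716, 0.0801]
tool_rot: [-0.392, -3.116, 0.0]
ft_force: [0.5, -0.5, -1.1]
width: 0.23
grasp_force: 30.0
```

```bash
python3 g.py 504.3 -75.5 80 75.3
cat > e.py <<'E'
from m import *
import sys
s=robot.state(); tcp=np.array(s["eef_pos"]); yaw=np.arctan2(*R.from_rotvec(s["tool_rot"]).as_matrix()[[1,0],1])-np.pi/2
px=np.array([np.cos(yaw),np.sin(yaw)]); py=np.array([-px[1],px[0]])
p,D=snap("scene",sys.argv[1]); o,d,W=cloud("scene",D); zt=tcp[2]-.0014
X=(W[...,:2]-tcp[:2])@px*1000; Y=(W[...,:2]-tcp[:2])@py*1000
near=(abs(X)<100)&(abs(Y)<80)&(abs(W[...,2]-zt)<.012)&(D>0)
hsv=cv2.cvtColor(p,cv2.COLOR_RGB2HSV); near&=(hsv[...,1]>110)
n,l,st,_=cv2.connectedComponentsWithStats(near.astype(np.uint8)); m=l==1+st[1:,4].argmax()
A=np.c_[X[m],Y[m],np.ones(m.sum())]; c=np.linalg.lstsq(A,(W[m][:,2]-zt)*1000,rcond=None)[0]; print("plane slope x,y (mrad), offset",c[:2]*1000,c[2],m.sum())
P=onplane(o,d,zt); X=(P[...,:2]-tcp[:2])@px*1000; Y=(P[...,:2]-tcp[:2])@py*1000
print("yaw panel deg",np.degrees(yaw)); 
for x0 in range(-70,80,10):
    k=m&(abs(X-x0)<5); 
    if k.sum()>3: print("x",x0,"Y",Y[k].min().round(1),Y[k].max().round(1),end="; ")
print()
for y0 in range(-50,60,10):
    k=m&(abs(Y-y0)<5)
    if k.sum()>3: print("y",y0,"X",X[k].min().round(1),X[k].max().round(1),end="; ")
v=np.zeros_like(p); v[m]=p[m]; cv2.imwrite("pics/e_"+sys.argv[1]+".png",cv2.resize(v[150:300,270:450,::-1],None,fx=3,fy=3))
E
python3 e.py s4
```

```text
clock 9.65 pos [504.8 -71.6  80.1] yaw 75.67 F [ 0.5 -0.5 -1.1] w 0.2297239927300763 g 29.999669194221497 q [ 0.24  0.24 -0.54  0.   -0.79 -2.07]
[-0.5, -3.9, 0.1] [-0.02, -0.04, 0.37]
plane slope x,y (mrad), offset [ 3.876  -0.3626] -0.37114111786620235 919
yaw panel deg -14.329664024752647
x -70 Y -51.7 58.2; x -60 Y -51.1 59.0; x -50 Y -50.7 58.5; x -40 Y -51.9 58.9; x -30 Y -51.7 58.4; x -20 Y -51.3 58.8; x -10 Y -50.9 58.3; x 0 Y -50.3 59.2; x 10 Y -52.0 49.3; x 20 Y 23.3 35.7; 
y -50 X -75.2 13.1; y -40 X -76.4 5.8; y -30 X -76.4 -1.4; y -20 X -76.4 -9.9; y -10 X -76.3 -47.8; y 0 X -76.3 -50.5; y 10 X -76.3 -9.2; y 20 X -76.2 21.0; y 30 X -76.2 20.8; y 40 X -76.1 16.5; y 50 X -76.1 6.5;
```

```bash
cat > ed.py <<'E'
from m import *
def project(cam,P):
    c=robot.calibration(cam); Rm=ori(c["orientation"]); Q=(P-np.array(c["origin"]))@Rm; Q=Q*[1,-1,-1]
    return cv2.projectPoints(Q,np.zeros(3),np.zeros(3),np.array(c["K"],float),np.array(c["dist_coeffs"],float))[0].reshape(-1,2)
ts=np.arange(-9,9.01,.25)
def prof(cam,img,ctr,yaw,z,axis,e,lo,hi):
    """profile across the edge axis=0: x=e (y lo..hi), 1: y=e ; peaks of gradient in mm"""
    ux=np.array([np.cos(yaw),np.sin(yaw)]); uy=np.array([-ux[1],ux[0]]); r=np.linspace(lo,hi,60)
    G=[]
    for t in ts:
        xy=(ctr+((e+t)*ux+r[:,None]*uy if axis==0 else r[:,None]*ux+(e+t)*uy)) /1000
        q=project(cam,np.c_[xy,np.full(60,z/1000)]).astype(np.float32)
        G.append(cv2.remap(img,q[:,:1],q[:,1:],cv2.INTER_CUBIC).reshape(60,3).astype(float).mean(0))
    g=np.linalg.norm(np.gradient(np.array(G),.25,axis=0),axis=1); pk=[i for i in range(1,len(g)-1) if g[i]>=g[i-1] and g[i]>g[i+1] and g[i]>.3*g.max()]
    return [(float(ts[i]),round(float(g[i]),1)) for i in pk]
def panel_edges(cam,img,tcp,yaw):
    for n,a in {"y-far":(1,-55,-65,-5),"y+near":(1,55,-65,-15),"x-near-":(0,-75,-50,-15),"x-near+":(0,-75,15,50)}.items(): print("panel",n,prof(cam,img,tcp[:2],yaw,tcp[2]-1.4,*a))
E
python3 - <<'E'
from ed import *
for cam in("scene","top"):
    img=cv2.imread(f"pics/{cam}0.png"); C=np.array([504.3,-75.5]); w=np.radians(-14.7)
    for n,a in {"out x+":(0,102,-75,75),"out y-":(1,-82,-95,95),"out y+":(1,82,-95,95),"out x-":(0,-102,-75,75),"in x-":(0,-78,-50,50),"in y+":(1,58,-70,-40),"in y+b":(1,58,20,70),"in y-":(1,-58,-70,-40),"in y-b":(1,-58,20,70),"in x+":(0,78,-50,50)}.items(): print(cam,n,prof(cam,img,C,w,33,*a))
img=cv2.imread("pics/s4.png"); panel_edges("scene",img,np.array([504.8,-71.6,80.1]),np.radians(-14.33))
E
python3 g.py
```

```text
scene out x+ [(-0.5, 13.9), (0.25, 13.6), (2.0, 11.3)]
scene out y- [(1.0, 15.6), (1.75, 16.8)]
scene out y+ [(1.25, 29.2)]
scene out x- [(1.25, 30.2)]
scene in x- [(-1.25, 11.1), (-0.75, 11.0)]
scene in y+ [(-1.75, 5.5), (-1.25, 5.7), (3.25, 10.5)]
scene in y+b [(-2.25, 5.8), (-1.75, 5.6), (3.75, 11.2)]
scene in y- [(0.5, 18.3), (5.5, 17.1), (6.0, 17.2)]
scene in y-b [(0.75, 21.6), (6.25, 19.6)]
scene in x+ [(-4.75, 12.8), (1.25, 19.5)]
top out x+ [(1.0, 20.4), (1.5, 20.1)]
top out y- [(-3.5, 7.6), (-0.25, 24.3), (0.25, 25.1)]
top out y+ [(-2.25, 27.1), (1.25, 13.0)]
top out x- [(-2.5, 20.6), (2.25, 34.0), (2.75, 33.9)]
top in x- [(0.5, 19.5), (6.75, 11.4)]
top in y+ [(-4.0, 12.4), (0.5, 16.8)]
top in y+b [(-3.75, 11.1), (0.0, 17.6)]
top in y- [(-2.0, 43.2), (2.0, 37.9)]
top in y-b [(-2.0, 51.6), (2.25, 44.0)]
top in x+ [(-2.0, 22.7), (2.75, 29.3)]
panel y-far [(-0.25, 36.1)]
panel y+near [(-8.5, 5.0), (-7.75, 4.8), (1.5, 8.4)]
panel x-near- [(-7.5, 4.1), (-5.5, 6.6), (-2.75, 9.7), (-2.0, 8.9), (1.0, 3.3), (1.75, 3.9), (2.75, 3.6), (3.75, 3.1)]
panel x-near+ [(-4.0, 1.1), (-3.25, 1.5), (0.5, 2.7), (1.0, 3.0), (1.75, 3.0), (2.5, 2.8)]
clock 9.7 pos [504.9 -71.7  80.3] yaw 75.65 F [ 0.2 -0.5 -2. ] w 0.22427036282598645 g 29.99977558851242 q [ 0.24  0.24 -0.54  0.   -0.79 -2.07]
```

```bash
python3 g.py 504.9 -74.9 50 75.4
```

```text
clock 9.7 pos [504.9 -71.7  80.3] yaw 75.65 F [ 0.2 -0.5 -2. ] w 0.22427036282598645 g 29.99977558851242 q [ 0.24  0.24 -0.54  0.   -0.79 -2.07]
[-0.8, -3.1, 30.3] [-0.01, -0.01, 0.25]
```

Call:
drive_tool --plan '[[[-0.8, -3.1, 15], [0, 0, 0.2], -1], [[-0.8, -3.1, 28], [0, 0, 0.2], -1], [[-0.8, -3.1, 30], [0, 0, 0.2], -1], [[-0.8, -3.1, 30], [0, 0, 0.2], -1], [[-0.8, -3.1, 30], [0, 0, 0.2], -1]]'

```text
clock: 10.2
eef_pos: [0.5054, -0.0755, 0.051]
tool_rot: [0.399, 3.115, 0.0]
ft_force: [0.9, -0.8, -1.2]
width: 0.226
grasp_force: 30.0
```

```bash
python3 - <<'E'
from ed import *
s=robot.state(); tcp=np.array(s["eef_pos"])*1000; yaw=np.arctan2(*R.from_rotvec(s["tool_rot"]).as_matrix()[[1,0],1])-np.pi/2
p,D=snap("scene","s5"); panel_edges("scene",cv2.imread("pics/s5.png"),tcp,yaw)
img=cv2.imread("pics/s5.png"); C=np.array([504.3,-75.5]); w=np.radians(-14.7)
for n,a in {"out y-":(1,-82,-95,0),"out y+":(1,82,-95,95),"out x-":(0,-102,-75,75)}.items(): print(n,prof("scene",img,C,w,33,*a))
a=img[160:290,280:450]; cv2.imwrite("pics/s5c.png",cv2.resize(a,None,fx=4.5,fy=4.5,interpolation=cv2.INTER_CUBIC))
E
python3 g.py 504.9 -74.9 37 75.4
```

```text
panel y-far [(1.5, 3.6), (2.0, 3.8), (3.5, 4.0), (7.25, 7.1), (7.75, 6.9)]
panel y+near [(-8.5, 4.6), (-7.75, 4.8), (1.0, 8.8), (1.75, 8.5), (2.75, 6.7)]
panel x-near- [(-8.25, 3.3), (-3.5, 9.9), (2.0, 4.5), (2.5, 4.6)]
panel x-near+ [(-8.5, 2.4), (-7.75, 2.2), (-2.75, 5.5), (-2.25, 5.4), (1.5, 3.7), (2.0, 3.9), (4.75, 1.9), (5.75, 1.7)]
out y- [(3.0, 31.0)]
out y+ [(0.5, 13.3), (1.25, 13.4), (8.75, 4.5)]
out x- [(0.5, 13.3), (1.0, 13.7)]
clock 10.25 pos [505.4 -75.5  51.1] yaw 75.39 F [-0.3  0.9 -2.1] w 0.22650012181997595 g 29.999716579914093 q [ 0.24  0.28 -0.57  0.   -0.72 -2.06]
[0.7, 0.4, 14.1] [0.02, 0.06, -0.01]
```

View pics/s5c.png

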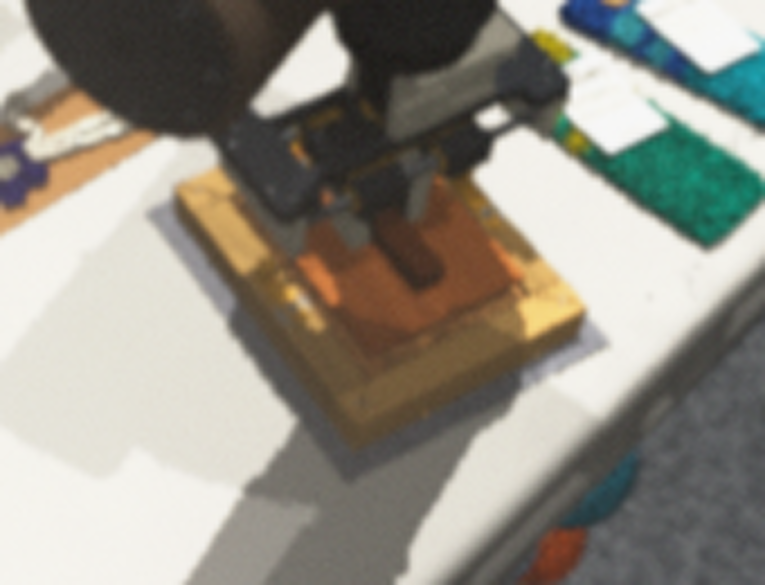

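The panel hangs level over the recess with even margins: its near corner is at (365,350), and the recess corner is just below it. Now I lower it slowly.

Call:
drive_tool --plan '[[[0.6, 0.3, 5], [0, 0, 0], -1], [[0.6, 0.3, 8], [0, 0, 0], -1], [[0.6, 0.3, 10.5], [0, 0, 0], -1], [[0.6, 0.3, 12.5], [0, 0, 0], -1], [[0.6, 0.3, 14.5], [0, 0, 0], -1], [[0.6, 0.3, 16], [0, 0, 0], -1], [[0.6, 0.3, 16], [0, 0, 0], -1], [[0.6, 0.3, 16], [0, 0, 0], -1]]'

```text
clock: 11.05
eef_pos: [0.5043, -0.0752, 0.0346]
tool_rot: [0.4, 3.116, -0.0]
ft_force: [-1.4, 0.5, 3.0]
width: 0.224
grasp_force: 30.0
```

```bash
python3 g.py 504.7 -75.2 35 75.4
```

```text
clock 11.05 pos [504.3 -75.2  34.6] yaw 75.37 F [-1.4  0.5  3. ] w 0.22398011867643666 g 30.000534653663635 q [ 0.24  0.3  -0.58  0.   -0.68 -2.06]
[-0.3, 0.1, -0.4] [-0.0, 0.0, -0.03]
```

Call:
drive_tool --plan '[[[0, 0, 1], [0, 0, 0], -1], [[0, 0, 2], [0, 0, 0], -1], [[0, 0, 3], [0, 0, 0], -1], [[0, 0, 3], [0, 0, 0], -1], [[0, 0, 3], [0, 0, 0], -1], [[0, 0, 3], [0, 0, 0], -1], [[0, 0, 3], [0, 0, 0], -1]]'

```text
clock: 11.75
eef_pos: [0.5043, -0.0753, 0.0318]
tool_rot: [0.4, 3.116, -0.0]
ft_force: [-3.4, 0.4, 8.1]
width: 0.225
grasp_force: 30.0
```

```bash
python3 - <<'E'
from ed import *
F=[]
p,D=snap("scene","s6"); q,E=snap("top","t6")
for i in range(6):
    robot.capture("scene"); F.append(robot.state()["ft_force"])
print(np.mean(F,0),np.std(F,0),robot.state()["torque"])
o,d,W=cloud("scene",D); C=np.array([504.3,-75.5])/1000; w=np.radians(-14.65); ex=np.array([np.cos(w),np.sin(w)]); ey=np.array([-ex[1],ex[0]])
X=(W[...,:2]-C)@ex*1000; Y=(W[...,:2]-C)@ey*1000; Z=W[...,2]*1000
for n,k in {"panel":(X>-70)&(X<-60)&(abs(Y)<50),"panel+y":(abs(X+45)<20)&(Y>15)&(Y<45),"panel-y":(abs(X+45)<20)&(Y<-15)&(Y>-45),"rail x-":(abs(X+90)<6)&(abs(Y)<60),"rail y+":(abs(Y-70)<6)&(abs(X+65)<20)}.items(): print(n,k.sum(),np.median(Z[k]).round(1))
a=cv2.resize(p[170:290,290:450,::-1],(533,400),interpolation=cv2.INTER_CUBIC); b=cv2.resize(q[190:270,300:400,::-1],(250,200),interpolation=cv2.INTER_CUBIC)
z=np.zeros((400,800,3),np.uint8); z[:,:533]=a; z[:200,545:795]=b; cv2.imwrite("pics/c6.png",z)
E
python3 g.py
```

```text
[-3.4072  0.6443  8.5607] [0.5651 0.2999 0.4048] [0.2861 1.3048 0.0095]
panel 199 28.0
panel+y 565 139.4
panel-y 362 116.3
rail x- 310 30.4
rail y+ 91 31.3
clock 12.15 pos [504.3 -75.3  31.8] yaw 75.38 F [-4.   0.7  7.9] w 0.22529315782045242 g 30.001367926597595 q [ 0.24  0.31 -0.59  0.   -0.67 -2.06]
```

View pics/c6.png

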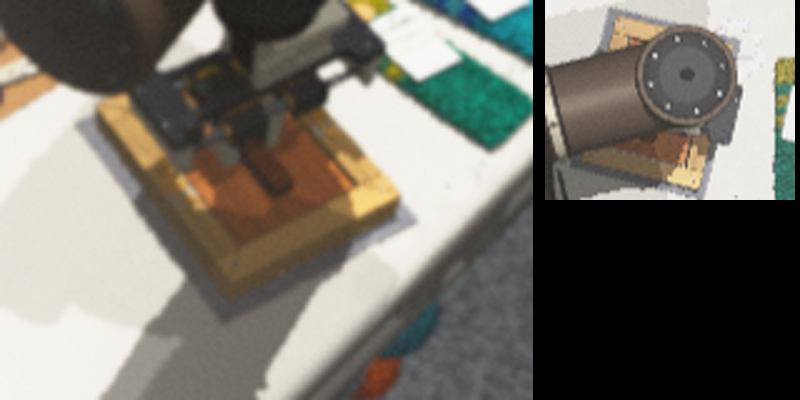

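The back is in the recess at about 2–3 mm below the rails. The sideways force is about -3.4 N along the frame's x, so it seems to be touching the top rail. I shift it back slightly and add a little push.

Call:
drive_tool --plan '[[[0.5, 0, 0], [0, 0, 0], -1], [[1, 0, 0], [0, 0, 0], -1], [[1.5, 0, 0.2], [0, 0, 0], -1], [[1.5, 0, 0.4], [0, 0, 0], -1], [[1.5, 0, 0.4], [0, 0, 0], -1], [[1.5, 0, 0.4], [0, 0, 0], -1]]'

```text
clock: 12.75
eef_pos: [0.5043, -0.0752, 0.0319]
tool_rot: [0.399, 3.114, -0.0]
ft_force: [0.0, -3.7, 8.5]
width: 0.227
grasp_force: 30.0
```

```bash
cat > f.py <<'E'
from m import *
F=[];T=[]
for i in range(6):
    robot.capture("scene"); s=robot.state(); F.append(s["ft_force"]);T.append(s["torque"])
print(np.mean(F,0),np.mean(T,0))
E
python3 f.py; python3 g.py
```

```text
[ 0.0197 -3.382   8.0536] [-1.2863  0.1072 -0.0216]
clock 13.05 pos [504.3 -75.2  32. ] yaw 75.4 F [-0.5 -3.4  8.1] w 0.22425611680493623 g 30.001856088638306 q [ 0.24  0.31 -0.59  0.   -0.67 -2.07]
```

Call:
drive_tool --plan '[[[0, 0, 0.3], [0, 0, 0], -1], [[0, 0, 0.6], [0, 0, 0], -1], [[0, 0, 0.6], [0, 0, 0], -1], [[0, 0, 0.6], [0, 0, 0], -1], [[0, 0, 0.6], [0, 0, 0], -1], [[0, 0, 0.6], [0, 0, 0], -1], [[0, 0, 0.6], [0, 0, 0], -1], [[0, 0, 0.6], [0, 0, 0], -1]]'

```text
clock: 13.85
eef_pos: [0.5044, -0.0752, 0.0314]
tool_rot: [0.399, 3.114, -0.0]
ft_force: [-0.6, -2.9, 9.1]
width: 0.226
grasp_force: 30.0
```

```bash
python3 f.py; python3 g.py
python3 - <<'E'
from ed import *
img=cv2.imread("pics/s6.png"); C=np.array([504.3,-75.5]); w=np.radians(-14.65)
for n,a in {"inner x- rail edge (z33)":(0,-78,-45,45),"inner y+":(1,58,-70,-35)}.items(): print(n,prof("scene",img,C,w,33,*a))
for n,a in {"panel x- (z30.5)":(0,-75,-45,45),"panel y+":(1,55,-68,-35),"panel y-":(1,-55,-68,-35)}.items(): print(n,prof("scene",img,C,w,30.5,*a))
E
```

```text
[-0.2135 -3.4101  9.2237] [-1.2375  0.2614 -0.0417]
clock 14.15 pos [504.3 -75.2  31.4] yaw 75.41 F [-0.3 -3.6  9.8] w 0.2262617944645379 g 30.00205099582672 q [ 0.24  0.31 -0.59  0.   -0.67 -2.07]
inner x- rail edge (z33) [(-1.0, 8.3), (-0.5, 8.4)]
inner y+ [(-6.5, 1.9), (0.75, 3.9), (2.5, 5.7), (3.25, 5.9), (4.25, 4.8)]
panel x- (z30.5) [(-2.0, 8.0), (-0.75, 6.2)]
panel y+ [(-5.25, 1.8), (-4.5, 1.9), (-3.25, 1.7), (-1.5, 1.7), (0.5, 1.7), (5.25, 5.6)]
panel y- [(-4.25, 24.9), (-3.5, 27.4), (-3.0, 27.0), (-2.5, 24.8), (1.5, 15.9), (2.25, 16.8), (7.75, 12.1), (8.25, 11.9)]
```

Call:
drive_tool --plan '[[[0, -0.3, 0], [0, 0, 0], -1], [[0, -0.6, 0], [0, 0, 0], -1], [[0, -0.6, 0], [0, 0, 0], -1], [[0, -0.6, 0], [0, 0, 0], -1], [[0, -0.6, 0], [0, 0, 0], -1]]'

```text
clock: 14.65
eef_pos: [0.5043, -0.0753, 0.0314]
tool_rot: [0.399, 3.113, 0.001]
ft_force: [-0.7, -0.0, 8.2]
width: 0.227
grasp_force: 30.0
```

```bash
python3 f.py; python3 g.py
```

```text
[-0.9243  0.8329  9.3916] [0.1322 0.3835 0.0155]
clock 14.95 pos [504.3 -75.3  31.4] yaw 75.4 F [-1.   1.5  8.4] w 0.2289309393295006 g 30.002835988998413 q [ 0.24  0.31 -0.59  0.   -0.67 -2.06]
```

```bash
python3 -c "
from cell import robot
print(robot.hand_in())"
```

```text
the job is handed in; nothing more can be done
None
```

Both catches are swung back along the rails, and the back sits flat in the recess with the hinge at the hanger end, about 3 mm below the rails and held down with a steady push of about 9.4 N. The job is handed in at 15 s on the robot's clock; I last saw both catches clear before fitting the back, because the arm hid the left one afterwards.

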